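Close up the microscope accessory case

TASK

Close up the open aluminium microscope accessory case for storage: with the fingertips, first fold its upright orange hold-down flap all the way down over the objectives, and then swing the lid gently down over it until it is fully shut. Only push; do not grasp, lift or shift the case, do not slam the lid or press hard, and leave the other things on the bench where they stand.

Things in the scene. Friction and masses are not known exactly. Their poses are not given: they have to be found in the camera images.
- case: Loose aluminium case, about 1.8 kg, open on the bench: base 260 mm long (its x) x 190 mm deep (its y), rim 75 mm above the bench. Origin: centre of its underside. Lid hinged along the rim of the +y side, flap along the -y side. Black foam inside holds four objectives (tops 60 mm up) and two eyepieces. Latches and handle on the -y face, up to 18 mm proud, below the rim, need no work.
- lid (a joint): Lid angle in rad: 0 fully shut, 1.57 upright, at most 2.05 (leaning back, away from the case, against its stop). Stiff hinge: the lid stays wherever it is left and takes up to about 3 N at its free edge. A shell 260 mm long, 190 mm from hinge to free edge, 30 mm deep, with a flat outer face and dark padding inside; 0.32 kg.
- lid_hinge (a point): Middle of the lid's hinge line (parallel to the case's x axis), on the inner rim plane of the lid: case frame (0, +95, 75) mm. The lid turns about it.
- lid_edge (a point): Middle of the lid's free edge on its OUTER face: in the lid's plane 190 mm from the hinge line and 30 mm outward. Lid shut: case frame (0, -95, 105) mm.
- flap (a joint): Flap angle in rad: 0 folded fully down (level, just below the rim), 1.57 upright, at most 1.7 (leaning outward, away from the lid, against its stop). The hinge is stiff: the flap stays wherever it is left and takes about 1 N at its free edge.
- flap_hinge (a point): Middle of the flap's hinged edge, on the flap's upper face, 4 mm from the hinge line that lies 65 mm above the bench: when down, case frame (0, -86, 69) mm (hinge line at y -86, z 65).
- flap_edge (a point): Middle of the free edge of the flap, on the face that is the top when folded down and looks outward, away from the lid, when upright. Orange plastic panel 236 mm long (along the case's x axis), 120 mm from hinge to free edge, 4 mm thick, with a 5 mm foam pad under it. When down: case frame (0, +34, 69) mm.
- vial_amber_mid (a point): Bystander: brown glass vial, 26 mm diameter, 57 mm tall, black cap, standing beside the case on the flap's side; point at mid-height.
- vial_clear_mid (a point): Bystander: clear glass vial of the same size, standing beside the case on the lid's side; point at mid-height.
- eyepiece_mid (a point): Bystander: black eyepiece standing upright near one end of the case, 33 mm diameter, 50 mm tall; point at mid-height.
- leaf_block_mid (a point): Bystander: resin block with leaves, 130 x 100 x 20 mm, flat on the bench; its centre.
- flower_block_mid (a point): Bystander: resin block with a white flower, 85 x 85 x 22 mm, flat on the bench; its centre.
- slide_tray_mid (a point): Bystander: aluminium tray of six glass slides, 190 x 100 x 10 mm; its centre.
- petri_dish_mid (a point): Bystander: closed petri dish, 90 mm diameter, 15 mm tall; its centre.
- oil_bottle_mid (a point): Bystander: white dropper bottle with red spout, 34 mm diameter, 92 mm tall; point at mid-height.

How it is judged:
On the way, in this order (a step that is already met when the one before it is completed fails the run):
1. the flap is folded down while the lid still stands open (value of joint flap below 0.08 rad and value of joint lid above 1.2 rad), for 0.2 s.
2. the lid is shut over the flap (value of joint lid below 0.04 rad and value of joint flap below 0.08 rad), for 0.2 s.
At the end, for the whole second after the job is handed in: The flap lies down (within 0.08 rad), the lid is shut over it (within 0.04 rad, about 8 mm at its edge), and the case stands flat and still on the bench within 30 mm of where it was (all of step 2 and linear speed of case below 0.01 m/s and distance of case from where it was at the start of the episode below 0.03 m and angle between case's own z axis and vertical below 0.03 rad); the robot touches nothing.
It fails at once if the case is lifted or tipped (height (world z) of case above 0.012 m or angle between case's own z axis and vertical above 0.12 rad).
It fails at once if the case is shifted more than 30 mm (distance of case from where it was at the start of the episode above 0.03 m).
It fails at once if the lid is slammed (faster than 2.5 rad/s) (velocity of joint lid below -2.5 rad/s).
It fails at once if the fingers press on the case, flap or lid with more than 60 N (contact force between the fingers and case above 60 N).
It fails at once if another thing on the bench is lifted, knocked over or moved more than 20 mm (distance of any of vial_amber_mid, vial_clear_mid, eyepiece_mid, leaf_block_mid, flower_block_mid, slide_tray_mid, petri_dish_mid, oil_bottle_mid from where it was at the start of the episode above 0.02 m).
It also fails if it takes over 72 s, if anything falls off the work surface, if the arm or the gripper's body presses on something with over 40 N, if the wrist force passes 120 N, or if a joint passes its speed limit or range.

ROBOT

A 6-joint arm with a two-finger parallel gripper is mounted at the origin on the work surface. World frame = base frame: x ahead of the robot, y to its left, z up, the work surface at z = 0. Lengths are in m, angles in rad, forces in N, time in s.
With the tool pointing down it reaches from about 0.3 to 0.75 m from the base axis. Payload 8.5 kg.
Tool frame: the origin (TCP) lies on the centre line of the jaws, within the pads' length; the fingertips stand 25 mm ahead of it and the grasp point (between the pads) lies 6 mm ahead of it (tip_reach is the distance from the TCP to the fingertips, in m); z points along the fingers, y is the line along which they close (so a half turn about z gives the same grasp; the last joint's range is limited). The gripper opens to 85 mm and grips with 20 to 120 N. Pads are 22 mm wide; open, the fingers measure 114 mm over their backs; the gripper's body (76 mm by 85 mm) begins 54 mm behind the grasp point. The pads swing forward as they close: fully open they stand 13 mm farther back than shut.
Start: joints at [1.03, 0.381, 1.297, -0, 1.464, -0.215], TCP at [0.176, 0.521, 0.256] pointing down, gripper open.
Joint ranges: [-3.11, 3.11], [-0.89, 2.33], [0.22, 2.48], [-1.42, 4.56], [0.17, 2.85], [-2.88, 2.88]. Speed limits (rad/s): [2.39, 2.39, 3.14, 3.14, 3.14, 3.14].

INTERFACE

Orientations are given as a unit quaternion [x, y, z, w].
In Python, from rig import * gives the robot as it stands.
- The arm moves only by the shell command python3 -m pendant 'ROWS' [OPENING] [FORCE]. ROWS is text: rows parted by semicolons, each of 6 numbers parted by spaces: the shift along the world's x, y, z in cm, then the turn, a rotation vector about the world's x, y, z in degrees. A call has 1 to 5 rows; each row shifts and turns the commanded pose from where the row before left it; what a row does not reach is not made up. A row lasts 1/12 s, in which the tool goes at most 41.7 mm and 7.16 degrees, less where a joint would pass 70% of its speed; a pose out of reach is approached as far as the arm can. A call is refused whole if a number of a shift passes 4.17 or a number of a turn 7.16, either way. A call with a gripper value outside its range is refused whole. OPENING is the opening, from 0 (shut) to 1 (fully open), set as the call begins (- or left out, the last holds). The fingers move at their own pace and stop on an object; FORCE is the grip in N (left out, the last holds). Time passes only in rows, so rows that do not move let the fingers close. It gives the time, the measured TCP pose, the force, the opening and the grip force at its end, in the units of the state.
- state(): the state, without advancing time (a new reading comes with each control period).
- get_image(name): name is "side" or "top" or "wrist"; returns a dict with "image" (480x640x3 uint8, red, green, blue), "fov_y" (degrees; the focal length in pixels is half the picture's height over the tangent of half this angle, whatever the lens; pixels are square), "cx", "cy" (the principal point, pixels), "D" ([k1, k2, p1, p2, k3] as OpenCV has them; the pictures are not rectified), "rvec" (rotation vector, rad) and "tvec" (3), from world to camera coordinates, as OpenCV has them. Camera axes: x right, y down, z forward; pixel columns grow to the right and rows downward; lengths in m; the calibration is good to about 2 mm. A picture is of the moment at which its call begins. There is no depth.
- close_job(): hands the job in; it is judged then, once.
Trained networks look in a picture, given as the dict that the camera call returned (one of the last four; its "shot" number tells which), for a name from the list of things; names that differ only in an ending like _2 or _b are one class to them, and where a whole thing is asked for, a point or a joint stands for the part that bears it (a point fixed in the world has none). Each returns a list of dicts, best first, with "score" (0 to 1); they miss things now and then, are a little off and sometimes report something else, mostly with a low value. They report only what shows in the picture. A call takes as long as a camera call.
- trace(label, picture): "mask" (480x640 bool, what is visible of it) and "box" ([left, top, width, height] in pixels, round what is visible of it).
The state is a dict: "time": time; "joint_pos": joint angles; "joint_vel": joint speeds; "joint_efforts": joint torques, N m; "tool_pos": TCP position; "eef_rot": TCP orientation; "contact_force": force on the tool from outside, world axes, zero at the start; "torque": the same for the moment, N m; "opening": opening from 0.0 (shut) to 1.0 (fully open); "finger_force": force on a finger pad.
Only numpy, scipy, OpenCV 4.12 (cv2) and the standard library are available. Lean on these libraries where they do the work, as an engineer would, in place of code of your own. Each camera call takes 0.05 s, during which the arm holds its last target. There are 200 camera calls.

## Working session

There is one attempt and no reset: what is moved stays moved. The work goes in short steps, Python scripts to look and compute and a shell command to move; the robot and the scene stay as the last step left them, time stands still between calls to the robot, and variables do not carry over. Pictures are saved under pics/ and viewed, at most 10 in all, crops included, and the job is handed in when it is done.

```bash
ls; mkdir -p pics; python3 - <<'E'
from rig import *
import cv2,numpy as np
s=state();print(s['time'],s['tool_pos'],s['eef_rot'],s['opening'])
ims=[]
for n in("top","side"):
    p=get_image(n);ims.append(p['image']);print(n,p['fov_y'],p['cx'],p['cy'],p['D'],p['rvec'],p['tvec'])
    for l in("case","lid","flap"):
        for t in trace(l,p)[:2]:print(l,t['score'],t['box'])
    cv2.imwrite(f'pics/{n}0.png',p['image'][:,:,::-1])
E
```

```text
pics
0.0 [0.17590887 0.52083768 0.25571349] [ 1.62196074e-01  9.86758279e-01 -6.76828218e-04 -2.72296937e-04] 0.9958358919370758
top 47.108604457632886 316.4216283816907 240.43049289014735 [-0.14119238  0.          0.          0.          0.        ] [ 2.07000572 -2.15816122  0.22615909] [0.01783446 0.51497944 1.71409265]
case 0.95 [239.5, 181.3, 100.3, 97.3]
case 0.52 [192.1, 315.3, 31.9, 29.0]
lid 0.83 [240.6, 179.4, 35.6, 99.9]
flap 0.78 [318.4, 178.1, 20.6, 82.4]
side 53.06886898141245 316.9684681412473 245.60999577747964 [-0.0565255  0.         0.         0.         0.       ] [ 0.96988996  2.33653809 -1.14314809] [ 0.36498594 -0.12540514  1.64656385]
lid 0.82 [330.2, 199.9, 74.7, 118.5]
lid 0.53 [246.2, 177.0, 41.5, 25.3]
flap 0.58 [264.5, 209.8, 59.0, 72.8]
```

View pics/top0.png

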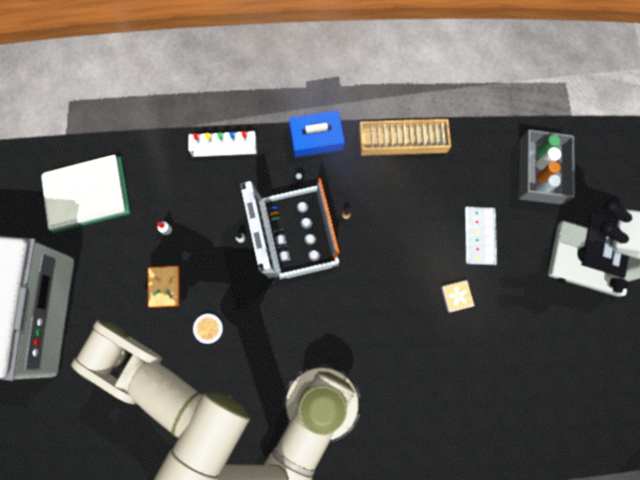

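View pics/side0.png

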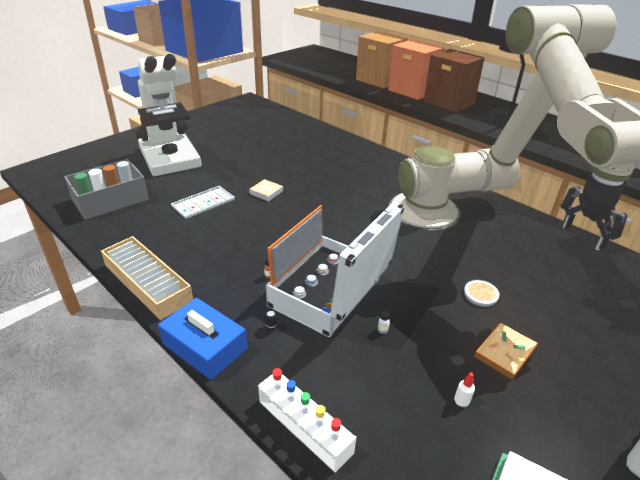

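The top view shows the case at about (300,230), with the lid on the robot's left (250,230) and the flap on the right (328,215). The side view agrees. I'll enlarge both to pick out corners.

```bash
python3 - <<'E'
import cv2,numpy as np
a=cv2.imread('pics/top0.png')[160:300,220:370];b=cv2.imread('pics/side0.png')[185:345,245:415]
a=cv2.resize(a,(400*150//140*1,400),interpolation=3);b=cv2.resize(b,(0,0),fx=2.35,fy=2.5,interpolation=3)
a=cv2.imread('pics/top0.png')[165:295,225:360];a=cv2.resize(a,None,fx=3,fy=3,interpolation=2)
b=cv2.imread('pics/side0.png')[190:335,255:410];b=cv2.resize(b,None,fx=2.5,fy=2.5,interpolation=2)
h=max(a.shape[0],b.shape[0]);o=np.zeros((h,a.shape[1]+b.shape[1],3),np.uint8);o[:a.shape[0],:a.shape[1]]=a;o[:b.shape[0],a.shape[1]:]=b
print(o.shape,a.shape);cv2.imwrite('pics/crop0.png',o)
E
```

```text
(390, 793, 3) (390, 405, 3)
```

View pics/crop0.png

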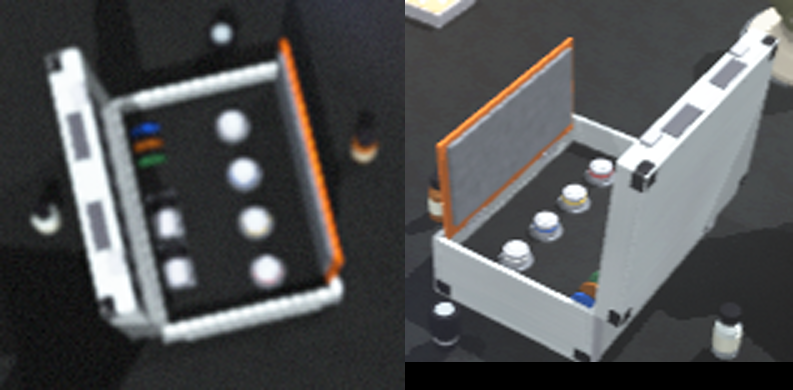

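The crop shows the rim, the flap's free edge and the lid's free edge clearly. I'll fit the pose, lid angle and flap angle from hand-picked corners.

```bash
cat > h.py <<'E'
from rig import *
import cv2,numpy as np
from scipy.optimize import least_squares
from scipy.spatial.transform import Rotation as R
def cam(p):
    f=240/np.tan(np.radians(p['fov_y'])/2)
    return np.array([[f,0,p['cx']],[0,f,p['cy']],[0,0,1.]]),np.array(p['D']),np.array(p['rvec']),np.array(p['tvec'])
def proj(P,c): return cv2.projectPoints(np.array(P,float).reshape(-1,1,3),c[2],c[3],c[0],c[1])[0].reshape(-1,2)
def onz(uv,z,c):
    d=np.append(cv2.undistortPoints(np.array([[uv]],float),c[0],c[1])[0,0],1);M=cv2.Rodrigues(c[2])[0]
    o=-M.T@c[3];d=M.T@d;return o+d*(z-o[2])/d[2]
def lidp(x,r,out,a): # r along lid from hinge, out = outward
    return [x,.095-r*np.cos(a)+out*np.sin(a),.075+r*np.sin(a)+out*np.cos(a)]
def flapp(x,r,up,a):
    return [x,-.086+r*np.cos(a)-up*np.sin(a),.065+r*np.sin(a)+up*np.cos(a)]
def world(P,q):
    return R.from_euler('z',q[2]).apply(np.atleast_2d(P))+[q[0],q[1],0]
E
cat > fit.py <<'E'
from h import *
T=[get_image('top'),get_image('side')];C=[cam(p) for p in T]
t=lambda u,v:(u/3+225,v/3+165)
s=lambda u,v:((u-405)/2.5+255,v/2.5+190)
obs=[(0,t(341,298),lambda q:[-.13,-.095,.075]),(0,t(165,340),lambda q:[-.13,.095,.075]),
(0,t(287,39),lambda q:flapp(.118,.12,.004,q[4])),(0,t(343,264),lambda q:flapp(-.118,.12,.004,q[4])),
(0,t(46,58),lambda q:lidp(.13,.19,.03,q[3])),(0,t(78,48),lambda q:lidp(.13,.19,0,q[3])),
(1,s(438,292),lambda q:[.13,-.095,0]),(1,s(597,362),lambda q:[.13,.095,0]),(1,s(433,235),lambda q:[.13,-.095,.075]),
(1,s(438,143),lambda q:flapp(.118,.12,.004,q[4])),(1,s(572,38),lambda q:flapp(-.118,.12,.004,q[4])),
(1,s(617,156),lambda q:lidp(.13,.19,0,q[3])),(1,s(655,165),lambda q:lidp(.13,.19,.03,q[3])),(1,s(777,38),lambda q:lidp(-.13,.19,.03,q[3]))]
def res(q): return np.concatenate([proj(world(f(q),q),C[k])[0]-uv for k,uv,f in obs])
r=least_squares(res,[.5,.05,.15,1.7,1.57],loss='soft_l1');q=r.x
print(q.round(4));print(res(q).reshape(-1,2).round(1).tolist())
for n,z in dict(vial_amber=.0285,vial_clear=.0285,eyepiece=.025,leaf_block=.01,flower_block=.011,slide_tray=.005,petri_dish=.0075,oil_bottle=.046).items():
    for k in (0,1):
        for m in trace(n+'_mid',T[k])[:1]:
            b=m['box'];w=onz((b[0]+b[2]/2,b[1]+b[3]/2),z,C[k])
            d=R.from_euler('z',-q[2]).apply(w-[q[0],q[1],0])
            print(n,k,m['score'],w.round(3),'case frame',d.round(3))
for nm,P in dict(lid_edge=lidp(0,.19,.03,q[3]),lidtop_far=lidp(.13,.19,.03,q[3]),lidtop_near=lidp(-.13,.19,.03,q[3]),flap_edge=flapp(0,.12,.004,q[4])).items():print(nm,world(P,q).round(3))
E
python3 fit.py
```

```text
[0.5418 0.0497 0.2038 1.634  1.6184]
[[-0.2, -0.8], [-0.3, -0.3], [-1.0, 1.5], [-0.1, 0.5], [0.6, 1.6], [-0.1, 2.3], [0.1, -1.1], [-1.6, 1.3], [0.9, 0.3], [-0.2, 0.2], [-1.3, -1.3], [0.2, 0.8], [-2.7, 2.9], [0.2, -1.4]]
vial_amber 0 0.59 [ 0.602 -0.1    0.028] case frame [ 0.028 -0.159  0.028]
vial_clear 0 0.63 [0.733 0.047 0.028] case frame [ 0.187 -0.042  0.028]
vial_clear 1 0.73 [0.543 0.253 0.028] case frame [0.042 0.199 0.028]
eyepiece 0 0.71 [0.541 0.241 0.025] case frame [0.038 0.187 0.025]
eyepiece 1 0.68 [0.735 0.053 0.025] case frame [ 0.19  -0.036  0.025]
leaf_block 0 0.78 [0.384 0.5   0.01 ] case frame [-0.063  0.473  0.01 ]
leaf_block 1 0.56 [0.387 0.506 0.01 ] case frame [-0.059  0.478  0.01 ]
flower_block 0 0.82 [ 0.322 -0.454  0.011] case frame [-0.317 -0.449  0.011]
flower_block 1 0.74 [ 0.303 -0.463  0.011] case frame [-0.338 -0.454  0.011]
slide_tray 0 0.71 [ 0.519 -0.559  0.005] case frame [-0.146 -0.591  0.005]
slide_tray 1 0.81 [ 0.512 -0.559  0.005] case frame [-0.152 -0.591  0.005]
petri_dish 0 0.81 [0.252 0.358 0.008] case frame [-0.221  0.361  0.008]
petri_dish 1 0.59 [ 0.31  -0.45   0.007] case frame [-0.329 -0.442  0.007]
oil_bottle 0 0.48 [0.578 0.496 0.046] case frame [0.126 0.43  0.046]
oil_bottle 1 0.76 [0.591 0.499 0.046] case frame [0.139 0.43  0.046]
lid_edge [[0.514 0.184 0.263]]
lidtop_far [[0.641 0.21  0.263]]
lidtop_near [[0.387 0.157 0.263]]
flap_edge [[ 0.561 -0.044  0.185]]
```

```bash
python3 -m pendant '0 0 3.5 0 0 0;0 0 3.5 0 0 0;0 0 3.4 0 0 0;2 -3.14 0 0 0 1.5;2 -3.14 0 0 0 1.5' 0 && python3 -m pendant '2 -3.14 0 0 0 1.5;2 -3.14 0 0 0 1.5;2 -3.14 0 0 0 1.5;2 -3.14 0 0 0 1.5;2 -3.14 0 0 0 1.5'
```

```text
time: 1.72
tool_pos: [0.2161, 0.4585, 0.362]
eef_rot: [0.134, 0.991, 0.002, 0.001]
contact_force: [1.6, 0.5, -1.0]
opening: 0.299
finger_force: 0.0
time: 2.13
tool_pos: [0.3165, 0.2997, 0.3605]
eef_rot: [0.07, 0.998, 0.0, 0.0]
contact_force: [-0.2, 0.0, 0.3]
opening: 0.004
finger_force: 0.0
```

```bash
python3 -m pendant '2 -3.14 0 0 0 1.5;2 -3.14 0 0 0 1.5;2 -3.14 0 0 0 1.5;2 -3.14 0 0 0 1.5;2 -3.14 0 0 0 1.5' && python3 -m pendant '2 -3.14 0 0 0 1.5;2 -3.14 0 0 0 1.5;2 -3.14 0 0 0 1.5;2 -3.14 0 0 0 1.5;2 -3.14 0 0 0 1.5' && python3 -m pendant '2 -3.14 0 0 0 1.5;2 -3.14 0 0 0 1.5;2 -3.14 0 0 0 1.5;0 0 -1 0 0 0;0 0 -3 0 0 0' && python3 -m pendant '0 0 -3.5 0 0 0;0 0 -3.5 0 0 0;0 0 -3.5 0 0 0;0 0 -3 0 0 0;0 0 0 0 0 0' && python3 - <<'E'
from h import *
for n in("top","side"):
    p=get_image(n);im=p['image'][165:295,225:360] if n=='top' else p['image'][150:320,230:410]
    cv2.imwrite(f'pics/{n}1.png',im[:,:,::-1])
a=[cv2.resize(cv2.imread(f'pics/{n}1.png'),None,fx=2.2,fy=2.2) for n in('top','side')]
o=np.zeros((max(i.shape[0] for i in a),sum(i.shape[1] for i in a),3),np.uint8);x=0
for i in a:o[:i.shape[0],x:x+i.shape[1]]=i;x+=i.shape[1]
cv2.imwrite('pics/c1.png',o)
E
```

```text
time: 2.55
tool_pos: [0.4166, 0.1425, 0.3605]
eef_rot: [0.005, 1.0, 0.0, 0.0]
contact_force: [0.5, 0.5, 1.0]
opening: -0.003
finger_force: 0.0
time: 2.97
tool_pos: [0.5166, -0.0146, 0.3604]
eef_rot: [-0.06, 0.998, 0.0, 0.0]
contact_force: [0.2, 0.6, -0.1]
opening: 0.004
finger_force: 0.0
time: 3.38
tool_pos: [0.5777, -0.1093, 0.3224]
eef_rot: [-0.098, 0.995, -0.002, 0.003]
contact_force: [1.3, 0.2, 0.9]
opening: -0.0
finger_force: 0.0
time: 3.8
tool_pos: [0.5738, -0.1061, 0.1797]
eef_rot: [-0.099, 0.995, 0.003, -0.005]
contact_force: [-0.7, -0.2, -1.2]
opening: -0.004
finger_force: 0.0
```

View pics/c1.png

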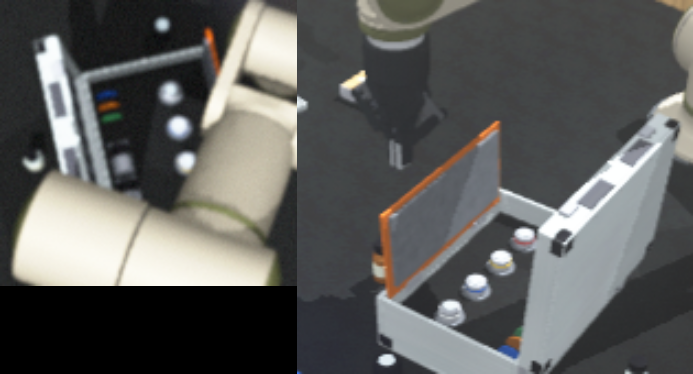

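```bash
python3 - <<'E'
from h import *
q=[.5418,.0497,.2038]
c=cam(get_image('side'));print(((proj([[.5738,-.1061,.155]],c)-[230,150])*2.2+[297,0]).round())
tool=np.array(state()['tool_pos']);print(tool)
h=.013;P=[]
for a in [1.57,1.4,1.2,1.0,.8,.6,.45,.3,.2,.1,.05,0]:
    p=np.array(flapp(0,.092,.004,a));p[1]-=h;p=world(p,q)[0];p[2]+=.025;P.append(p)
P=np.array(P);print((P*100).round(1).tolist());print((np.diff(np.vstack([tool,P]),axis=0)*100).round(2).tolist())
E
```

```text
[[399. 166.]]
[ 0.576817   -0.10725372  0.18716765]
[[56.3, -5.1, 18.2], [55.9, -3.6, 18.1], [55.6, -1.8, 17.7], [55.2, -0.2, 17.0], [54.9, 1.3, 15.9], [54.7, 2.5, 14.5], [54.5, 3.2, 13.4], [54.4, 3.8, 12.1], [54.4, 4.0, 11.2], [54.3, 4.2, 10.3], [54.3, 4.3, 9.9], [54.3, 4.3, 9.4]]
[[-1.42, 5.62, -0.52], [-0.32, 1.53, -0.07], [-0.36, 1.75, -0.41], [-0.34, 1.64, -0.76], [-0.3, 1.46, -1.08], [-0.25, 1.22, -1.35], [-0.15, 0.73, -1.16], [-0.11, 0.55, -1.26], [-0.05, 0.26, -0.88], [-0.04, 0.17, -0.9], [-0.01, 0.05, -0.46], [-0.01, 0.03, -0.46]]
```

```bash
python3 -m pendant '-0.4 1.4 -0.2 0 0 0;-0.4 1.4 -0.1 0 0 0;-0.3 1.4 0 0 0 0;-0.3 1.4 0 0 0 0;-0.3 1.5 0 0 0 0' && python3 -m pendant '-0.35 1.7 -0.4 0 0 0;-0.35 1.6 -0.7 0 0 0;-0.3 1.4 -1.1 0 0 0;-0.25 1.2 -1.3 0 0 0;-0.15 0.7 -1.2 0 0 0' && python3 -m pendant '-0.1 0.6 -1.2 0 0 0;0 0.3 -0.9 0 0 0;0 0.2 -0.9 0 0 0;0 0 -0.4 0 0 0;0 0 0 0 0 0'
```

```text
time: 4.37
tool_pos: [0.5588, -0.0343, 0.1831]
eef_rot: [-0.099, 0.995, -0.0, 0.001]
contact_force: [1.3, -1.4, -0.7]
opening: -0.0
finger_force: 0.4
time: 4.78
tool_pos: [0.5445, 0.0325, 0.1354]
eef_rot: [-0.1, 0.995, 0.0, 0.0]
contact_force: [0.9, 0.1, 1.1]
opening: -0.001
finger_force: 0.3
time: 5.2
tool_pos: [0.5438, 0.0412, 0.1006]
eef_rot: [-0.099, 0.995, 0.0, -0.001]
contact_force: [-0.5, -0.8, -0.8]
opening: 0.0
finger_force: 0.0
```

```bash
python3 -m pendant '0 0 -0.3 0 0 0;0 0 -0.2 0 0 0;0 0 0 0 0 0' && python3 -m pendant '0 0 -0.2 0 0 0;0 0 0 0 0 0'; python3 - <<'E'
from h import *
p=get_image('side');cv2.imwrite('pics/s2.png',cv2.resize(p['image'][150:330,230:430],None,fx=3,fy=3)[:,:,::-1])
E
```

```text
time: 5.45
tool_pos: [0.5441, 0.0408, 0.0963]
eef_rot: [-0.099, 0.995, -0.0, 0.0]
contact_force: [-0.1, 0.4, 0.8]
opening: -0.001
finger_force: 0.0
time: 5.62
tool_pos: [0.544, 0.0409, 0.0943]
eef_rot: [-0.099, 0.995, -0.0, 0.0]
contact_force: [0.1, -0.2, 0.9]
opening: 0.001
finger_force: 0.0
```

View pics/s2.png

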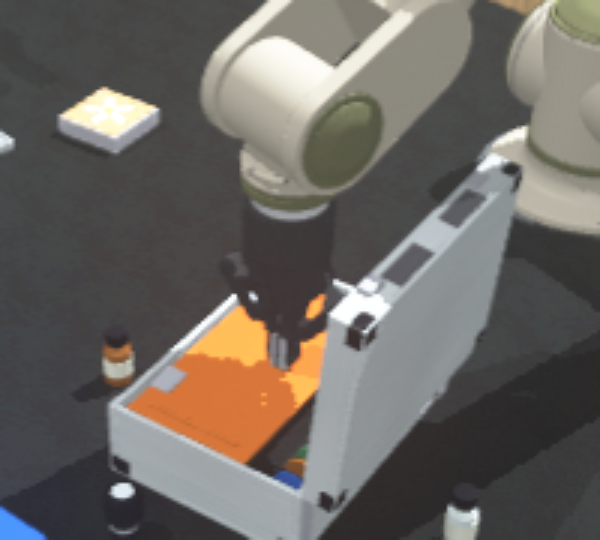

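The flap is almost level. I'll press down in small steps until the force shows its stop.

```bash
for i in 1; do python3 -m pendant '0 0 -0.2 0 0 0;0 0 0 0 0 0'; python3 -m pendant '0 0 -0.2 0 0 0;0 0 0 0 0 0'; done | grep -E 'pos|force'
```

```text
tool_pos: [0.5442, 0.041, 0.0939]
contact_force: [-4.2, -0.5, 14.1]
finger_force: 6.9
tool_pos: [0.5442, 0.041, 0.0936]
contact_force: [-9.3, -0.1, 30.6]
finger_force: 15.3
```

```bash
(python3 -m pendant '0 0 1 0 0 0;0 0 3 0 0 0;0 0 4 0 0 0;0 0 4 0 0 0;0 0 4 0 0 0' && python3 -m pendant '0 0 4 0 0 0;0 0 3.7 0 0 0;0 0 0 0 0 0;-0.7 3.4 0 0 0 0;-0.7 3.4 0 0 0 0' && python3 -m pendant '-0.7 3.4 0 0 0 0;-0.7 3.4 0 0 0 0;-0.7 3.4 0 0 0 0;-0.8 3.5 0 0 0 0;0 0 0 0 0 0' && python3 -m pendant '0 0 -3 0 0 0;0 0 -3 0 0 0;0 0 -0.7 0 0 0;0 0 0 0 0 0') | grep -E 'pos|rot|force'
python3 - <<'E'
from h import *
for n,s in(("side",np.s_[130:330,230:430]),("top",np.s_[160:300,220:360])):
    im=get_image(n)['image'][s];cv2.imwrite(f'pics/{n}3.png',cv2.resize(im,(390,390))[:,:,::-1])
cv2.imwrite('pics/c3.png',np.hstack([cv2.imread('pics/side3.png'),cv2.imread('pics/top3.png')]))
q=[.5418,.0497,.2038];tool=np.array(state()['tool_pos']);print(tool)
h=.013;P=[]
for a in [1.57,1.45,1.3,1.15,1.,.85,.7,.6,.5,.4,.3,.2,.1,.05,0]:
    p=np.array(lidp(0,.165,.03,a));p[1]+=h;p=world(p,q)[0];p[2]+=.025;P.append(p)
P=np.array(P);print((P*100).round(1).tolist());print((np.diff(np.vstack([tool,P]),axis=0)*100).round(1).tolist())
E
```

```text
tool_pos: [0.5436, 0.0411, 0.2523]
eef_rot: [-0.099, 0.995, 0.0, -0.0]
contact_force: [1.3, -0.5, -0.5]
finger_force: 0.0
tool_pos: [0.5301, 0.1088, 0.3274]
eef_rot: [-0.097, 0.995, -0.0, 0.0]
contact_force: [-0.1, -0.6, -0.1]
finger_force: 0.0
tool_pos: [0.4992, 0.2508, 0.327]
eef_rot: [-0.101, 0.995, 0.001, -0.0]
contact_force: [0.2, 0.7, 0.2]
finger_force: 0.0
tool_pos: [0.5005, 0.2457, 0.2585]
eef_rot: [-0.099, 0.995, -0.0, -0.002]
contact_force: [-0.5, -0.4, -0.2]
finger_force: 0.0
[0.50162191 0.24594694 0.26159921]
[[51.4, 18.5, 26.5], [51.8, 16.5, 26.7], [52.3, 14.1, 26.7], [52.8, 11.6, 26.3], [53.3, 9.3, 25.5], [53.7, 7.1, 24.4], [54.2, 5.1, 22.9], [54.4, 3.9, 21.8], [54.6, 2.8, 20.5], [54.8, 1.8, 19.2], [55.0, 1.0, 17.7], [55.1, 0.3, 16.2], [55.3, -0.2, 14.6], [55.3, -0.4, 13.8], [55.3, -0.6, 13.0]]
[[1.2, -6.1, 0.3], [0.4, -2.0, 0.2], [0.5, -2.5, -0.0], [0.5, -2.4, -0.4], [0.5, -2.3, -0.8], [0.5, -2.2, -1.1], [0.4, -2.0, -1.5], [0.3, -1.2, -1.1], [0.2, -1.1, -1.2], [0.2, -1.0, -1.4], [0.2, -0.8, -1.4], [0.1, -0.7, -1.5], [0.1, -0.5, -1.6], [0.0, -0.2, -0.8], [0.0, -0.2, -0.8]]
```

View pics/c3.png

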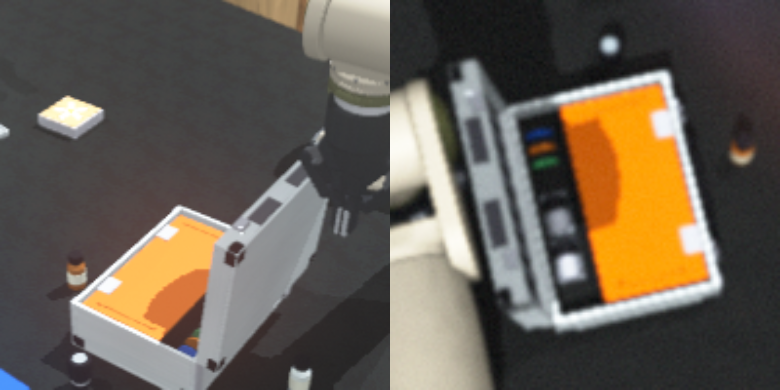

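The flap lies flat, shown in both views, and the lid is still upright. The tool stands behind the lid's outer face, so I can swing the lid slowly.

```bash
(python3 -m pendant '0.3 -1.3 0.1 0 0 0;0.3 -1.3 0.1 0 0 0;0.2 -1.2 0 0 0 0;0.2 -1.2 0 0 0 0;0.2 -1 0 0 0 0' && python3 -m pendant '0.2 -1 0.1 0 0 0;0.2 -1 0.1 0 0 0;0.2 -1 0 0 0 0;0.2 -1 0 0 0 0;0.2 -1 0 0 0 0') | grep -E 'pos|force'
```

```text
tool_pos: [0.5134, 0.1846, 0.2631]
contact_force: [-1.0, 2.7, 2.1]
finger_force: 1.6
tool_pos: [0.5231, 0.1351, 0.2641]
contact_force: [-1.2, 3.1, -0.4]
finger_force: 1.2
```

```bash
(python3 -m pendant '0.25 -1 0 0 0 0;0.25 -1 -0.1 0 0 0;0.25 -1.1 -0.4 0 0 0;0.25 -1.1 -0.4 0 0 0;0.2 -1.1 -0.5 0 0 0' && python3 -m pendant '0.2 -1.1 -0.6 0 0 0;0.2 -1 -0.7 0 0 0;0.2 -1 -0.8 0 0 0;0.1 -0.6 -0.5 0 0 0;0.1 -0.6 -0.6 0 0 0' && python3 -m pendant '0.1 -0.5 -0.6 0 0 0;0.1 -0.5 -0.6 0 0 0;0.1 -0.5 -0.7 0 0 0;0.1 -0.5 -0.7 0 0 0;0 0 0 0 0 0') | grep -E 'pos|force'
python3 - <<'E'
from h import *
im=get_image("side")['image'][130:330,230:430];cv2.imwrite('pics/side4.png',cv2.resize(im,(500,500))[:,:,::-1])
E
```

```text
tool_pos: [0.5355, 0.0817, 0.2502]
contact_force: [0.8, 1.3, 1.8]
finger_force: 1.2
tool_pos: [0.5432, 0.0392, 0.2176]
contact_force: [0.3, 0.4, 2.2]
finger_force: 1.0
tool_pos: [0.5467, 0.0194, 0.1906]
contact_force: [-0.0, -0.3, -0.5]
finger_force: 0.0
```

View pics/side4.png

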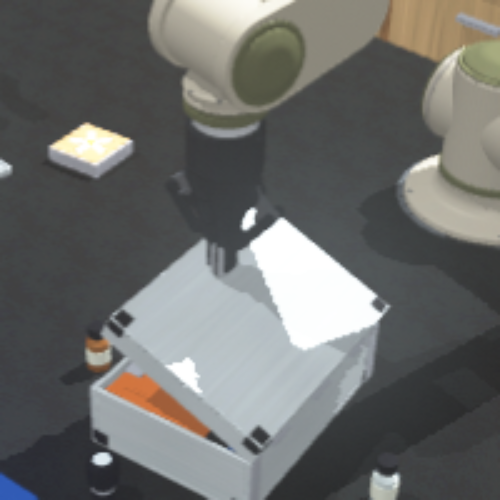

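The lid is about 0.4 rad open, with the fingertip on its outer face near the free edge at about (220,270). I'll continue down to z ≈ 0.132, then press lightly.

```bash
(python3 -m pendant '0.1 -0.4 -0.7 0 0 0;0.1 -0.4 -0.7 0 0 0;0.1 -0.4 -0.7 0 0 0;0.1 -0.3 -0.7 0 0 0;0 -0.3 -0.7 0 0 0' && python3 -m pendant '0 -0.2 -0.7 0 0 0;0 -0.2 -0.7 0 0 0;0 -0.1 -0.5 0 0 0;0 0 -0.3 0 0 0;0 0 0 0 0 0' && python3 -m pendant '0 0 -0.1 0 0 0;0 0 -0.1 0 0 0;0 0 0 0 0 0' ) | grep -E 'pos|force'
```

```text
tool_pos: [0.5512, 0.0017, 0.1564]
contact_force: [1.8, 0.8, 0.6]
finger_force: 0.6
tool_pos: [0.5507, -0.0029, 0.1345]
contact_force: [0.2, 0.4, 0.0]
finger_force: 0.0
tool_pos: [0.551, -0.0028, 0.1334]
contact_force: [-0.1, 0.4, -0.1]
finger_force: 0.0
```

```bash
(python3 -m pendant '0 0 -0.1 0 0 0;0 0 -0.1 0 0 0;0 0 0 0 0 0';python3 -m pendant '0 0 -0.1 0 0 0;0 0 0 0 0 0';python3 -m pendant '0 0 -0.1 0 0 0;0 0 0 0 0 0' ) | grep -E 'pos|force'
```

```text
tool_pos: [0.5511, -0.0029, 0.1313]
contact_force: [0.9, -0.2, 0.9]
finger_force: 0.1
tool_pos: [0.5511, -0.0029, 0.1302]
contact_force: [-0.0, 0.2, 0.1]
finger_force: 0.1
tool_pos: [0.5511, -0.0029, 0.13]
contact_force: [-2.5, 0.7, 7.6]
finger_force: 3.7
```

```bash
(python3 -m pendant '0 0 -0.1 0 0 0;0 0 0 0 0 0;0 0 0 0 0 0;0 0 0 0 0 0';python3 -m pendant '0 0 0.5 0 0 0;0 0 2 0 0 0;0 0 4 0 0 0;0 0 4 0 0 0;0 0 0 0 0 0' ;python3 -m pendant '0 0 0 0 0 0;0 0 0 0 0 0') | grep -E 'time|pos|force'
python3 - <<'E'
from h import *
im=get_image("side")['image'][130:330,230:430];cv2.imwrite('pics/side5.png',cv2.resize(im,(500,500))[:,:,::-1])
E
```

```text
time: 11.82
tool_pos: [0.5511, -0.003, 0.1299]
contact_force: [-4.9, -0.0, 14.4]
finger_force: 7.5
time: 12.23
tool_pos: [0.5532, -0.0032, 0.2406]
contact_force: [0.2, -0.9, 0.9]
finger_force: 0.0
time: 12.4
tool_pos: [0.5506, -0.0028, 0.2327]
contact_force: [0.8, -0.7, -0.1]
finger_force: 0.0
```

View pics/side5.png

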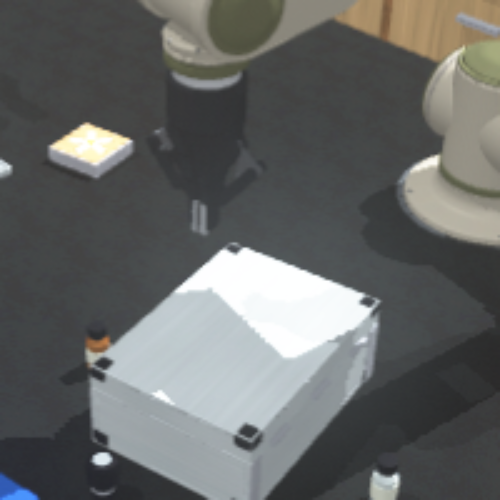

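The lid is flush with the rim all round, the tool at (200,215) is clear of it, and the vials and eyepiece stand where they were.

```bash
python3 -c "
from rig import *
print(close_job())"
```

```text
the job is handed in; nothing more can be done
None
```

The flap is folded down and the lid is shut over it; the last picture shows the lid flush, and I handed the job in with the tool clear (the hand-in returned no verdict).

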